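Draw a cigar mould from the press and open it

TASK

The screw of the bench press has been slackened: draw the closed cigar mould straight out of the press by its jutting end, keeping it level so that it does not bind, and without dropping or tipping it set it down flat, still closed, on the rolling board and let go. Then take hold of the upper half alone, lift it straight off its dowels and lay it, grooves down, flat on the board beside the lower half, with the three cigars left lying in the lower half's grooves. Leave the cutter, the paste tub and the knife where they are.

Things in the scene. Friction and masses are not known exactly. Their poses are not given: they have to be found in the camera images.
- press: Iron bench press, fixed. Origin on the bench under its centre; channel along x, front at -x. Bed x -50..50 mm, top 40 mm up. Fences on the bed 71 mm apart, 18 mm high. Platen 100 (x) x 90 mm, underside 102 mm up, 2 mm over the mould, top 116. Columns at x 0, y -72 and 72; crosshead 36 (x) x 184 mm, z 144..166; tommy bar along y, z up to 214. Wooden base 120 x 200 x 25 mm.
- lower_mid (a point): Lower half of the wooden mould, 200 (x) x 68 (y) x 30 (z) mm, 0.2 kg: its centre. Starts on the press bed (underside 40 mm above the bench), x along the press's x, 1.5 mm play each side, its -x end jutting 50..70 mm beyond the bed. Three grooves along x at y -19.5, 0, 19.5 hold the cigars, axes level with its top face. Dowels 8 mm thick, 7 mm high at x -92 and 92, y 0.
- upper_mid (a point): Upper half of the mould, 200 (x) x 62 (y) x 30 (z) mm, 0.16 kg: its centre, 15 mm above its flat underside. 3 mm narrower per side than the lower half; held on only by its weight and the dowels (1.5 mm play). Closed, its centre is 30 mm above the lower half's. Its grooves are 9.5 mm deep: lift it at least 12 mm straight up before moving it aside.
- lower: The same lower half; origin at the centre of its underside.
- upper: The same upper half; origin at the centre of its underside.
- board: Rolling board, a dark wooden slab 300 mm (its x) x 260 mm (its y) x 25 mm thick, fixed; origin at the centre of its underside, on the bench.
- board_top (a point): Centre of the rolling board's top face, 25 mm above the bench; axes as the board's.
- cigar_a: Cigar, 15 mm thick, 162 mm long, about 14 g; origin on its axis near mid-length, x along it. It lies in the mould's groove at y = -19.5 mm, loose, hidden while the mould is closed.
- cigar_b: Cigar, 15 mm thick, 162 mm long, about 14 g; origin on its axis near mid-length, x along it. It lies in the mould's groove at y = 0 mm, loose, hidden while the mould is closed.
- cigar_c: Cigar, 15 mm thick, 162 mm long, about 14 g; origin on its axis near mid-length, x along it. It lies in the mould's groove at y = 19.5 mm, loose, hidden while the mould is closed.
- cutter: Tuck cutter (small lever guillotine on a wooden bed 210 x 75 mm, 120 mm high), 1.6 kg, loose; origin at the centre of its underside. To be left alone.
- tub: White plastic paste tub, 66 mm across, 58 mm high, a wooden spatula in it; loose; origin at the centre of its underside. To be left alone.
- chaveta: Flat steel rocker knife, about 135 x 70 mm, lying on the bench; loose; origin near its middle. To be left alone.
Not all that is in view belongs to the job. What is shaped like the upper but red is not meant.

How it is judged:
By the outcome, as a careful person would: the job done as asked, in the order asked, and still so for the second after the job is handed in, with the robot touching nothing.
It also fails if it takes over 61 s, if anything falls off the work surface, if the arm or the gripper's body presses on something with over 40 N, if the wrist force passes 120 N, or if a joint passes its speed limit or range.

ROBOT

A 6-joint arm with a two-finger parallel gripper is mounted at the origin on the work surface. World frame = base frame: x ahead of the robot, y to its left, z up, the work surface at z = 0. Lengths are in mm, angles in degrees, forces in N, time in s.
With the tool pointing down it reaches from about 300 to 850 mm from the base axis. Payload 5.4 kg.
Tool frame: the origin (TCP) lies at the very end of the fingers, on their centre line; the grasp point (between the pads) lies 19 mm behind it; x points along the fingers, y is the direction in which the jaws open and shut, and the axes are right-handed (so a half turn about x gives the same grasp; the last joint's range is limited). The gripper opens to 85 mm and grips with 20 to 120 N. Pads are 22 mm wide; open, the fingers measure 114 mm over their backs; the gripper's body (76 mm by 85 mm) begins 54 mm behind the grasp point. The pads swing forward as they close: fully open they stand 13 mm farther back than shut.
Start: joints at [-88.986, 9.076, 91.501, -0, 79.423, -12.038], TCP at [129.832, -560.134, 231.299] pointing down, gripper open.
Joint ranges: [-166.64, 166.64], [-54.1, 131.32], [10.49, 154.53], [-73.88, 253.88], [9.74, 151.15], [-171.62, 171.62]. Speed limits (degrees/s): [147.25, 147.25, 180, 180, 180, 180].

INTERFACE

Orientations are given as a 3x3 rotation matrix whose columns are the frame's x, y, z axes.
In Python, from workcell import telemetry, viewer, env gives the robot as it stands.
- The arm moves only by the shell command python3 -m creep 'ROWS' [FORCE]. ROWS is JSON, a list of rows, each a list of 5 numbers: the finger opening in m, from 0 to 0.0854, then the shift along the world's x, y, z in m, then the turn about the world's z in degrees. In form: [[claw, x, y, z, roll], ...]. A call has 1 to 10 rows; each row shifts and turns the commanded pose from where the row before left it; what a row does not reach is not made up. A row lasts 1/8 s, in which the tool goes at most 62.5 mm and 10.7 degrees, less where a joint would pass 70% of its speed; a pose out of reach is approached as far as the arm can. A call with a gripper value outside its range is refused whole. The fingers move at their own pace and stop on an object; FORCE is the grip in N (left out, the last holds). Time passes only in rows, so rows that do not move let the fingers close. It gives the time, the measured TCP pose, the force and the opening at its end, in the units of the state.
- telemetry.state(): the state, without advancing time (a new reading comes with each control period).
- viewer.camera(name): name is "side" or "top"; returns the picture (400x640x3 uint8, blue, green, red); there is no depth.
- viewer.calibration(name): a dict with "mtx" (3x3 intrinsics, pixels), "world_from_camera" (4x4, takes a point from camera to world coordinates). Camera axes: x right, y up, looking along -z (the intrinsics and any distortion apply to the point x, -y, -z); pixel columns grow to the right and rows downward; lengths in mm; the calibration is good to about 2 mm. A picture is of the moment at which its call begins. calibration takes no time and is no camera call.
- env.job_done(): hands the job in, once; it reports no verdict.
The state is a dict: "t": time; "q": joint angles; "dq": joint speeds; "joint_efforts": joint torques, N m; "tool_pos": TCP position; "eef_rot": TCP orientation; "force": force on the tool from outside, world axes, zero at the start; "torque": the same for the moment, N m; "gripper_width": finger opening in mm.
Only numpy, scipy, OpenCV 4.12 (cv2) and the standard library are available. Lean on these libraries where they do the work, as an engineer would, in place of code of your own. Each camera call takes 0.05 s, during which the arm holds its last target.

## Working session

There is one attempt and no reset: what is moved stays moved. The work goes in short steps, Python scripts to look and compute and a shell command to move; the robot and the scene stay as the last step left them, time stands still between calls to the robot, and variables do not carry over. Pictures are saved under pics/ and viewed, and the job is handed in when it is done.

```bash
ls; mkdir -p pics
python3 - <<'E'
from workcell import telemetry, viewer
import cv2, numpy as np
print(telemetry.state())
for n in("side","top"):
    cv2.imwrite(f"pics/{n}0.png",viewer.camera(n)); c=viewer.calibration(n); print(n,c)
E
```

```text
pics
{'t': 0.0, 'q': array([-8.89871666e+01,  9.11293976e+00,  9.15712641e+01, -1.26221166e-04,
        7.94245053e+01, -1.20412773e+01]), 'dq': array([ 0.03610644,  0.07929037, -0.01485405,  0.04238131, -0.01788628,
       -0.01326898]), 'joint_efforts': array([-7.85042284e-04, -3.95997977e+01, -3.31432092e+01, -2.90864482e-04,
        8.21135851e-03,  1.41708629e-06]), 'tool_pos': array([ 129.8102473 , -559.53991971,  230.32201991]), 'eef_rot': array([[-3.57031442e-05,  2.25871522e-01, -9.74157099e-01],
       [ 1.89699786e-03, -9.74155332e-01, -2.25871182e-01],
       [-9.99998200e-01, -1.85603824e-03, -3.93697385e-04]]), 'force': array([ 0.07319029, -0.04894421,  0.25595531]), 'torque': array([-0.02783895,  0.00570713, -0.01209265]), 'gripper_width': 85.15028658400139}
side {'mtx': array([[472.84555374,   0.        , 321.86493791],
       [  0.        , 472.84555374, 196.57048434],
       [  0.        ,   0.        ,   1.        ]]), 'world_from_camera': array([[-9.86217967e-01,  9.65132821e-02, -1.34384926e-01,
         3.28044975e+02],
       [-1.65297478e-01, -6.09771815e-01,  7.75148422e-01,
         1.12436811e+03],
       [-7.13202222e-03,  7.86678791e-01,  6.17321322e-01,
         1.01529272e+03],
       [ 0.00000000e+00,  0.00000000e+00,  0.00000000e+00,
         1.00000000e+00]])}
top {'mtx': array([[379.46370508,   0.        , 319.21790598],
       [  0.        , 379.46370508, 200.53321923],
       [  0.        ,   0.        ,   1.        ]]), 'world_from_camera': array([[ 7.84117419e-03,  9.91243549e-01, -1.31813285e-01,
         3.88084621e+02],
       [-9.99963855e-01,  7.33939830e-03, -4.29212848e-03,
        -4.67671890e+01],
       [-3.28711447e-03,  1.31842176e-01,  9.91265270e-01,
         1.09832553e+03],
       [ 0.00000000e+00,  0.00000000e+00,  0.00000000e+00,
         1.00000000e+00]])}
```

View pics/side0.png

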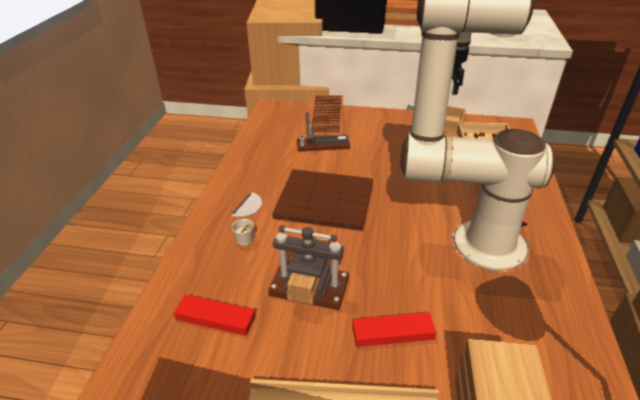

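View pics/top0.png

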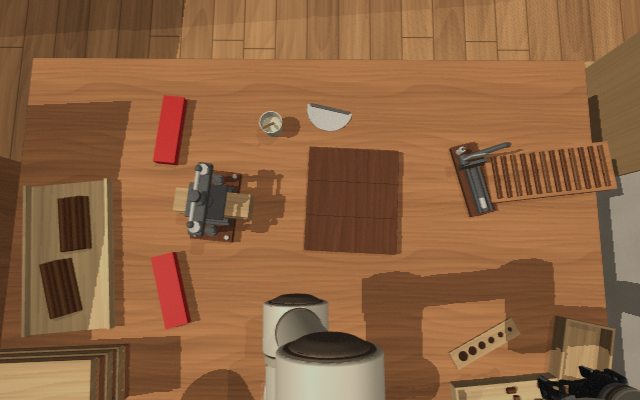

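```bash
cat > h.py <<'E'
import numpy as np, cv2
from workcell import telemetry, viewer
def proj(n,P):
    c=viewer.calibration(n);M=np.linalg.inv(c["world_from_camera"]);P=np.atleast_2d(P).astype(float)
    q=P@M[:3,:3].T+M[:3,3]; q=q*[1,-1,-1]; u=q@c["mtx"].T; return u[:,:2]/u[:,2:]
def ray(n,px,z):
    c=viewer.calibration(n);W=c["world_from_camera"];px=np.atleast_2d(px).astype(float)
    d=np.c_[px,np.ones(len(px))]@np.linalg.inv(c["mtx"]).T*[1,-1,-1]@W[:3,:3].T
    o=W[:3,3]; return o+d*((z-o[2])/d[:,2])[:,None]
def crop(n,f,u0,v0,u1,v1,s,img=None):
    im=viewer.camera(n) if img is None else img
    cv2.imwrite(f,cv2.resize(im[v0:v1,u0:u1],None,fx=s,fy=s,interpolation=cv2.INTER_CUBIC))
E
python3 - <<'E'
from h import *
crop("top","pics/t1.png",150,140,290,260,5,cv2.imread("pics/top0.png"))
crop("side","pics/s1.png",250,215,370,315,6,cv2.imread("pics/side0.png"))
E
```

```text
(no output)
```

View pics/t1.png

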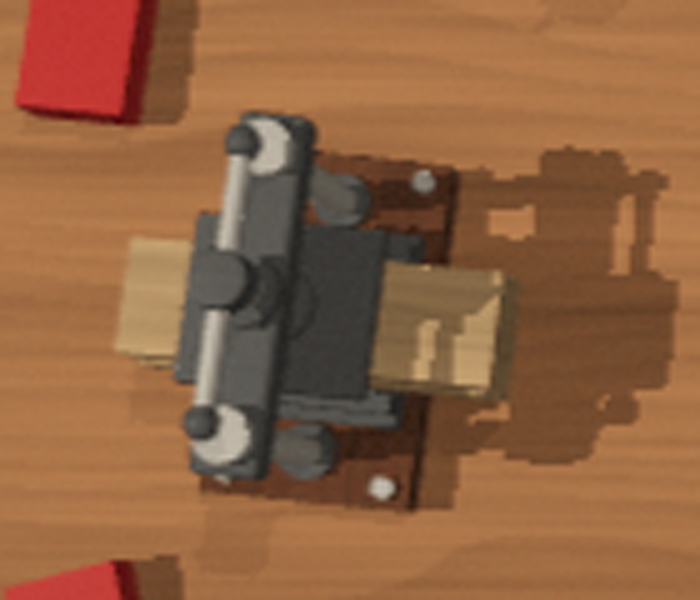

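View pics/s1.png

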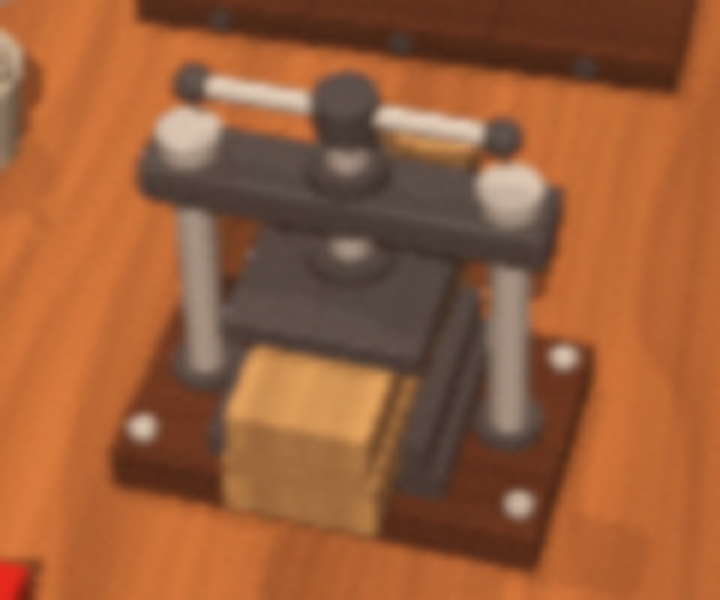

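Run:
```python
from h import *
f=lambda p:(np.array(p)/5+[150,140])
np.set_printoptions(precision=1,suppress=True)
U=ray("top",f([[503,272],[495,390],[132,238],[118,350]]),100);print(U)
print("axis",np.degrees(np.arctan2(*(U[2]-U[0])[[1,0]])),np.degrees(np.arctan2(*(U[3]-U[1])[[1,0]])),np.linalg.norm(U[0]-U[2]),np.linalg.norm(U[0]-U[1]),U.mean(0))
B=ray("top",f([[457,172],[412,510],[200,490]]),25);print(B,np.linalg.norm(B[0]-B[1]),np.linalg.norm(B[2]-B[1]))
# platen corners z116
print(ray("top",f([[388,232],[368,398],[175,380],[200,214]]),116))
# side: upper end
g=lambda p:(np.array(p)/6+[250,215])
print(ray("side",g([[255,348],[390,370],[230,422],[365,448]]),100))
# board top
print(ray("top",[[309,147],[399,151],[397,254],[305,250]],25))
```

```text
[[536.  140.3 100. ]
 [473.  142.5 100. ]
 [552.8 339.1 100. ]
 [492.7 343.  100. ]]
axis 85.14277723180673 84.37997065043919 199.48990863423694 63.0343335515447 [513.6 241.2 100. ]
[[605.1 182.7  25. ]
 [411.3 201.3  25. ]
 [421.5 321.4  25. ]] 194.75004249081317 120.50409891544251
[[554.4 198.4 116. ]
 [466.9 205.3 116. ]
 [475.6 306.2 116. ]
 [563.3 297.8 116. ]]
[[549.5 304.7 100. ]
 [489.5 307.9 100. ]
 [551.  347.4 100. ]
 [492.1 352.3 100. ]]
[[ 687.6  -11.2   25. ]
 [ 677.5 -272.5   25. ]
 [ 381.4 -261.    25. ]
 [ 390.5   -3.3   25. ]]
```

```bash
python3 -m creep '[[0.0854,0.03,0.035,0,5],[0.0854,0.04,0.035,0,9],[0.0854,0.04,0.035,0,9],[0.0854,0.04,0.04,0,9],[0.0854,0.04,0.04,0,9],[0.0854,0.04,0.04,0,9],[0.0854,0.04,0.04,0,9],[0.0854,0.04,0.04,0,9],[0.0854,0,0,0,4],[0.0854,0,0,0,0]]' 120
```

```text
t: 1.35
tool_pos: [439.9, -254.4, 230.8]
eef_rot: [[-0.001, 0.996, -0.086], [0.001, -0.086, -0.996], [-1.0, -0.001, -0.0]]
force: [0.7, -0.6, 0.8]
gripper_width: 85.6
```

```bash
python3 -m creep '[[0.0854,0.006,0.035,0,0],[0.0854,0.008,0.05,0,0],[0.0854,0.008,0.05,0,0],[0.0854,0.008,0.05,0,0],[0.0854,0.008,0.05,0,0],[0.0854,0.008,0.05,0,0],[0.0854,0.008,0.05,-0.02,0],[0.0854,0.008,0.047,-0.04,0],[0.0854,0.003,0.02,-0.02,0],[0.0854,0,0,0,0]]' 120
python3 - <<'E'
from h import *
t=viewer.camera("top");s=viewer.camera("side")
crop("top","pics/t2.png",150,140,290,260,5,t);crop("side","pics/s2.png",250,180,370,315,5,s)
print(telemetry.state()["tool_pos"])
E
```

```text
t: 2.6
tool_pos: [503.3, 147.0, 149.2]
eef_rot: [[-0.005, 0.996, -0.086], [-0.0, -0.086, -0.996], [-1.0, -0.005, 0.001]]
force: [-0.2, -0.8, 0.4]
gripper_width: 85.5
[505.23979909 145.83949124 151.85580472]
```

View pics/t2.png

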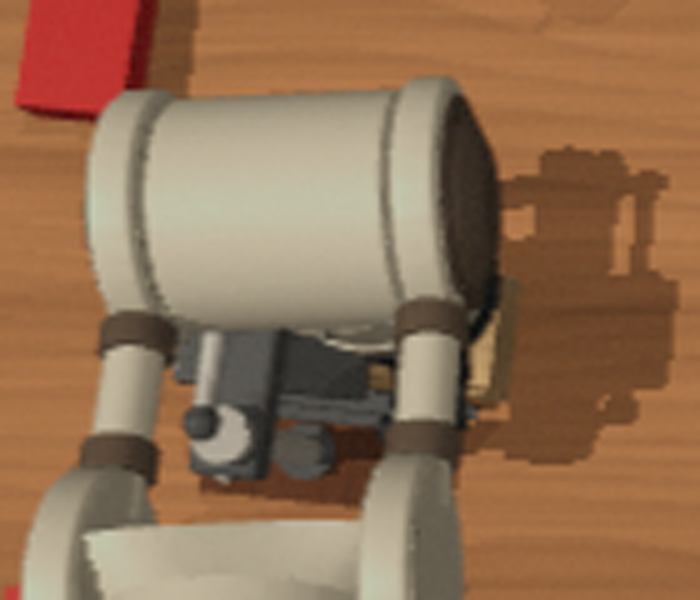

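View pics/s2.png

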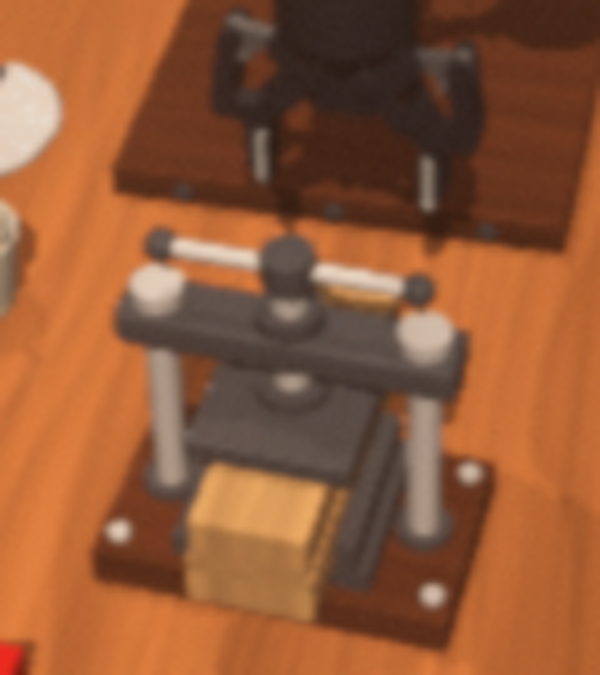

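Run:
```python
from h import *
s=viewer.camera("side");cv2.imwrite("pics/s3.png",s)
print(proj("side",[[505,146,150],[505,146,230],[505,146,300],[505,146,400]]),proj("top",[[505,146,150],[505,146,300],[505,146,500],[505,146,700]]),telemetry.state()["tool_pos"],telemetry.state()["q"])
```

```text
[[319.48578977 220.65510632]
 [319.18010524 198.10565439]
 [318.89239177 176.8818751 ]
 [318.44425163 143.82389037]] [[244.32905836 203.59775572]
 [230.30919979 194.86965583]
 [200.97260917 176.60608406]
 [143.33980884 140.72663237]] [505.67899283 145.66145418 152.46735611] [ 2.91138503e+00  6.10778397e+00  1.04048335e+02 -2.21363655e-02
  6.97409731e+01  7.98588402e+00]
```

View pics/s3.png

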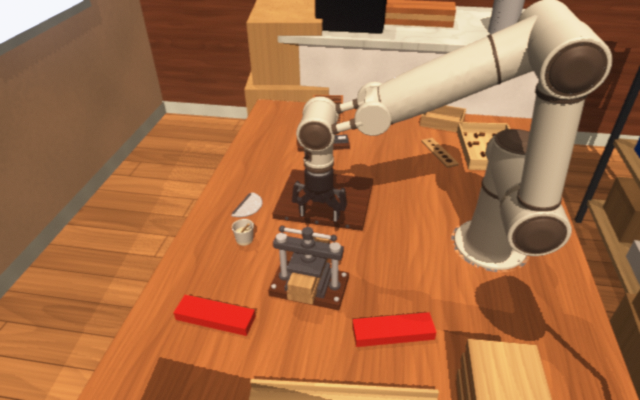

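```bash
cat >> h.py <<'E'
def box(c,yaw,xr,yr,zr):
    a=np.radians(yaw);R=np.array([[np.cos(a),-np.sin(a)],[np.sin(a),np.cos(a)]])
    P=np.array([[x,y] for x,y in((xr[0],yr[0]),(xr[1],yr[0]),(xr[1],yr[1]),(xr[0],yr[1]))])@R.T+c
    return np.r_[np.c_[P,[zr[0]]*4],np.c_[P,[zr[1]]*4]]
def drawbox(im,n,o,s,B,col):
    p=((proj(n,B)+.5-o)*s).astype(int)
    for i in range(4):
        for a,b in((i,(i+1)%4),(i+4,(i+1)%4+4),(i,i+4)): cv2.line(im,tuple(p[a]),tuple(p[b]),col,1)
E
python3 - <<'E'
from h import *
for n,o,s,f in(("top",(150,140),5,"t1"),("side",(250,215),6,"s1")):
    im=cv2.imread(f"pics/{f}.png")
    c=(515,252);y=85
    m=(514,241)
    drawbox(im,n,o,s,box(m,y,(-100,100),(-31,31),(70,100)),(0,255,0))
    drawbox(im,n,o,s,box(m,y,(-100,100),(-34,34),(40,70)),(255,255,0))
    drawbox(im,n,o,s,box(c,y,(-60,60),(-100,100),(0,25)),(255,0,255))
    drawbox(im,n,o,s,box(c,y,(-50,50),(-45,45),(102,116)),(0,0,255))
    drawbox(im,n,o,s,box(c,y,(-18,18),(-92,92),(144,166)),(255,255,255))
    cv2.imwrite(f"pics/{f}o.png",im)
E
```

```text
(no output)
```

View pics/t1o.png

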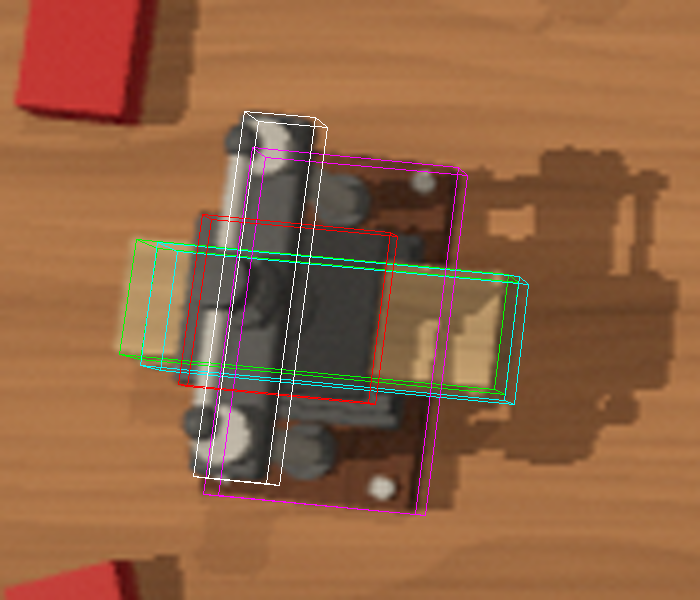

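View pics/s1o.png

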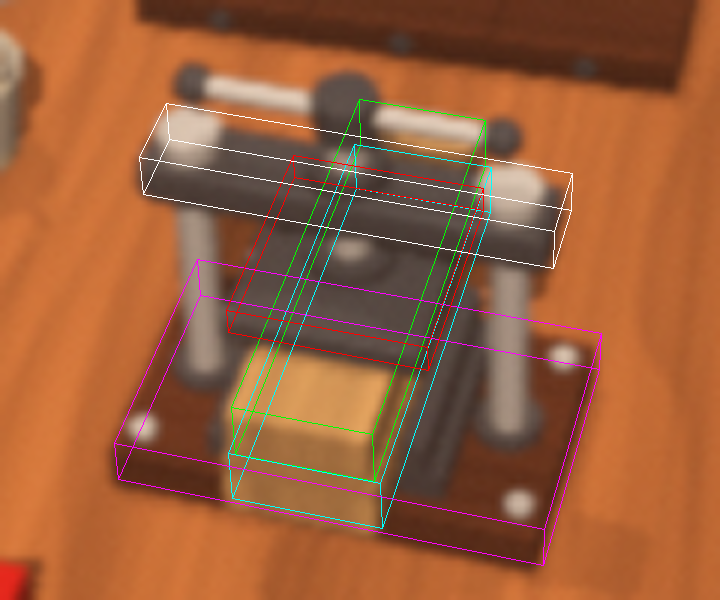

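Run:
```python
from h import *
from scipy.optimize import least_squares as ls
np.set_printoptions(precision=2,suppress=True)
# (cam, crop pt, local x,y,z) crop->raw: p/s+o-.5+.5/s approx
T=lambda p:np.array(p)/5+[150,140]-.5
S=lambda p:np.array(p)/6+[250,215]-.5
M=[("top",T((503,272)),(-100,-31,100)),("top",T((495,391)),(-100,31,100)),("top",T((132,238)),(100,-31,100)),("top",T((118,352)),(100,31,100)),
("top",T((520,278)),(-100,-34,40)),("top",T((508,400)),(-100,34,40)),
("side",S((231,424)),(100,-31,100)),("side",S((370,448)),(100,31,100)),("side",S((222,505)),(100,-34,40)),("side",S((380,531)),(100,34,40))]
Pp=[("top",T((457,172)),(-60,-100,25)),("top",T((412,510)),(-60,100,25)),("top",T((388,232)),(-50,-45,116)),("top",T((368,399)),(-50,45,116)),
("top",T((315,125)),(-18,-92,166)),("top",T((268,480)),(-18,92,144)),
("side",S((114,455)),(60,-100,25)),("side",S((540,542)),(60,100,25)),("side",S((595,345)),(-60,100,25)),("side",S((118,488)),(60,-100,0)),("side",S((537,570)),(60,100,0)),("side",S((228,318)),(50,-45,116)),("side",S((418,347)),(50,45,116))]
def w(q,l):
    a=np.radians(q[2]);return [q[0]+l[0]*np.cos(a)-l[1]*np.sin(a),q[1]+l[0]*np.sin(a)+l[1]*np.cos(a),l[2]]
for nm,D in(("mould",M),("press",Pp)):
  for sub in(("top",),("side",),("top","side")):
    d=[e for e in D if e[0] in sub]
    f=lambda q:np.concatenate([proj(n,w(q,l))[0]-p for n,p,l in d])
    r=ls(f,[514,245,85],loss="soft_l1");print(nm,sub,r.x); 
  print(f(r.x).reshape(-1,2))
```

```text
mould ('top',) [515.22 243.45  85.34]
mould ('side',) [518.55 246.19  87.33]
mould ('top', 'side') [515.29 244.16  85.38]
[[-0.11 -0.32]
 [-1.14 -0.99]
 [-0.32 -0.02]
 [-0.75  0.18]
 [ 0.53  0.63]
 [ 0.23  0.2 ]
 [-0.39 -1.79]
 [-0.03 -1.32]
 [ 1.2  -0.09]
 [-0.09  0.49]]
press ('top',) [516.16 253.7   84.17]
press ('side',) [515.9  256.87  84.93]
press ('top', 'side') [515.86 254.72  84.44]
[[-0.34 -1.02]
 [-0.71  0.76]
 [-0.31 -0.04]
 [-1.04  0.56]
 [-0.63 -1.67]
 [ 0.87  0.72]
 [-0.53 -1.49]
 [ 0.05 -1.1 ]
 [ 0.73 -0.96]
 [-0.49 -0.94]
 [ 0.4   0.3 ]
 [-0.93 -0.76]
 [ 0.89  0.97]]
```

```bash
python3 -m creep '[[0.0854,0.0015,0.008,0,0],[0.0854,0,0,-0.02,0],[0.0854,0,0,-0.03,0],[0.0854,0,0,-0.02,0],[0.0854,0,0,-0.01,0],[0.0854,0,0,0,0]]' 120
python3 - <<'E'
from h import *
crop("side","pics/s4.png",250,180,370,315,5);crop("top","pics/t4.png",150,140,290,260,5)
print(telemetry.state()["tool_pos"],telemetry.state()["force"])
E
```

```text
t: 3.5
tool_pos: [506.4, 154.7, 71.4]
eef_rot: [[-0.0, 0.996, -0.087], [-0.0, -0.087, -0.996], [-1.0, -0.0, 0.0]]
force: [0.6, -0.4, 0.8]
gripper_width: 85.4
[507.26246058 154.87370249  72.43087272] [ 0.50924929 -0.2827257   1.06699095]
```

View pics/s4.png

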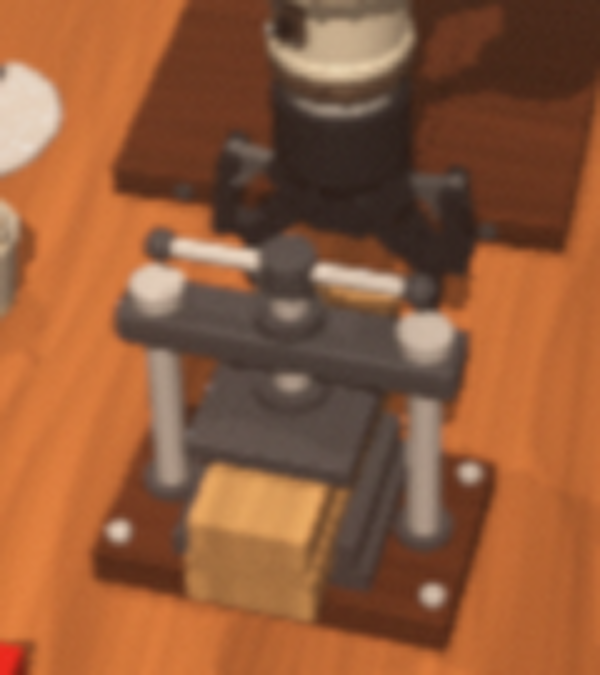

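View pics/t4.png

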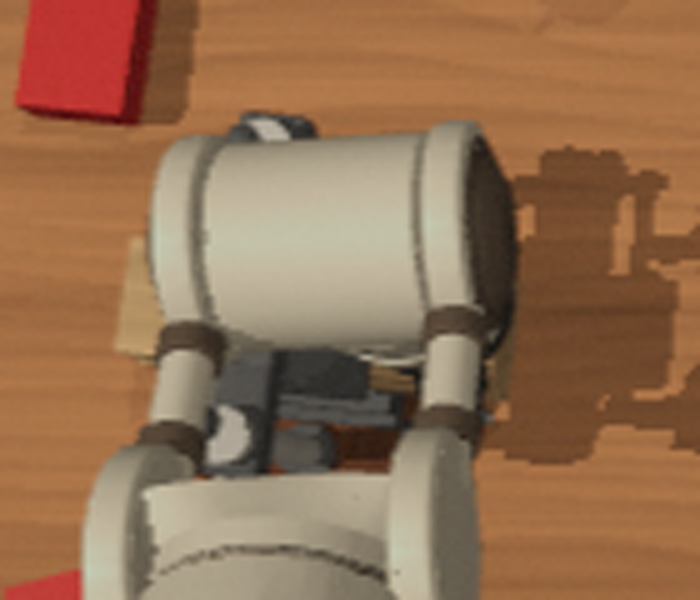

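```bash
python3 -m creep '[[0.0854,0,0,-0.015,0],[0.0854,0,0,-0.015,0],[0.0854,0,0,0,0],[0.08,0,0,0,0],[0.075,0,0,0,0],[0.072,0,0,0,0]]' 20
```

```text
t: 4.35
tool_pos: [506.7, 154.9, 41.7]
eef_rot: [[0.001, 0.996, -0.086], [0.0, -0.086, -0.996], [-1.0, 0.001, -0.0]]
force: [-0.6, -0.9, -0.1]
gripper_width: 71.9
```

```bash
python3 -m creep '[[0.068,0,0,0,0],[0.066,0,0,0,0],[0.066,0,0,0,0]]' 20
```

```text
t: 4.72
tool_pos: [506.6, 154.9, 41.7]
eef_rot: [[0.0, 0.996, -0.086], [-0.0, -0.086, -0.996], [-1.0, 0.0, -0.0]]
force: [-1.3, -0.3, 4.3]
gripper_width: 67.8
```

```bash
python3 -m creep '[[0.06,0,0,0,0],[0.05,0,0,0,0],[0.05,0,0,0,0]]' 120
python3 -m creep '[[0.05,0,0,0.0005,0],[0.05,-0.0009,-0.01,0,0],[0.05,0,0,0,0]]' 120
```

```text
t: 5.1
tool_pos: [506.6, 154.8, 42.2]
eef_rot: [[0.0, 0.996, -0.086], [-0.0, -0.086, -0.996], [-1.0, 0.0, 0.0]]
force: [-3.4, -1.5, 8.8]
gripper_width: 66.0
t: 5.48
tool_pos: [505.9, 144.2, 42.2]
eef_rot: [[0.001, 0.996, -0.087], [-0.0, -0.087, -0.996], [-1.0, 0.001, 0.0]]
force: [-0.2, 0.4, 5.7]
gripper_width: 65.7
```

```bash
python3 -m creep '[[0.05,-0.0009,-0.01,0,0],[0.05,-0.0009,-0.01,0,0],[0.05,0,0,0,0]]' 120
python3 - <<'E'
from h import *
crop("side","pics/s5.png",250,180,370,315,5);
print(telemetry.state()["tool_pos"],telemetry.state()["force"],telemetry.state()["torque"])
E
```

```text
t: 5.85
tool_pos: [503.7, 123.4, 41.9]
eef_rot: [[0.0, 0.996, -0.087], [-0.001, -0.087, -0.996], [-1.0, 0.0, 0.001]]
force: [-0.1, -1.6, 5.6]
gripper_width: 65.7
[503.74191382 123.3871897   41.93236586] [ 0.18910365 -2.52148406  6.1153379 ] [ 0.00855962  0.04691983 -0.00674207]
```

View pics/s5.png

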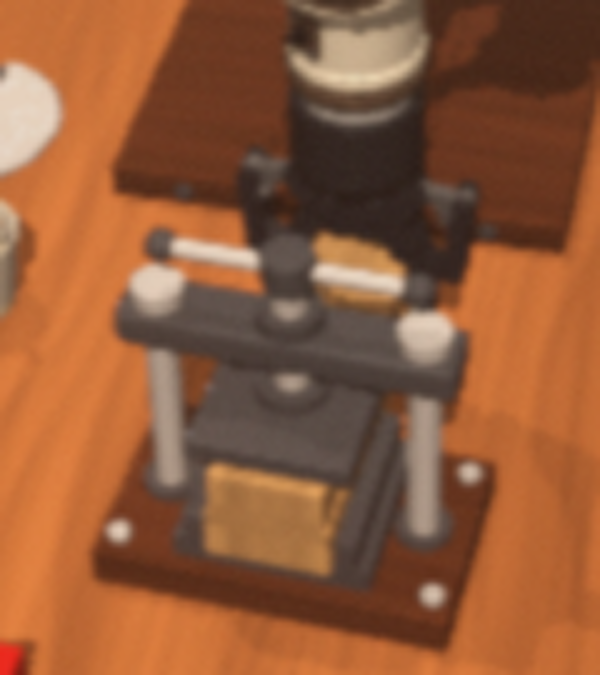

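```bash
python3 -m creep '[[0.05,-0.0009,-0.01,0,0],[0.05,-0.0009,-0.01,0,0],[0.05,-0.0009,-0.01,0,0],[0.05,-0.0009,-0.01,0,0],[0.05,0,0,0,0]]' 120
python3 -m creep '[[0.05,-0.0009,-0.01,0,0],[0.05,-0.0009,-0.01,0,0],[0.05,-0.0009,-0.01,0,0],[0.05,-0.0009,-0.01,0,0],[0.05,0,0,0,0]]' 120
python3 - <<'E'
from h import *
cv2.imwrite("pics/x.png",viewer.camera("top"))
crop("top","pics/t6.png",180,140,320,260,5);crop("side","pics/s6.png",250,160,370,295,5)
print(telemetry.state()["tool_pos"],telemetry.state()["force"],telemetry.state()["torque"])
E
```

```text
t: 6.52
tool_pos: [499.6, 83.2, 41.6]
eef_rot: [[-0.001, 0.996, -0.087], [-0.002, -0.087, -0.996], [-1.0, -0.001, 0.002]]
force: [-0.2, -2.7, 2.7]
gripper_width: 65.7
t: 7.15
tool_pos: [496.1, 43.6, 41.6]
eef_rot: [[-0.001, 0.996, -0.087], [-0.001, -0.087, -0.996], [-1.0, -0.001, 0.001]]
force: [0.0, -2.2, 0.3]
gripper_width: 65.6
[496.38185595  44.51298655  41.73477896] [-0.24970601 -0.71655861 -0.96632779] [-0.0921361  -0.06857389 -0.0248    ]
```

View pics/t6.png

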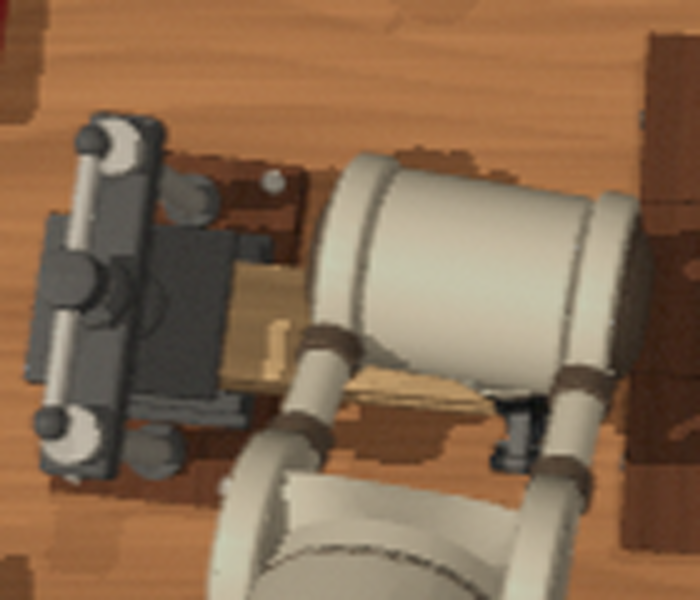

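View pics/s6.png

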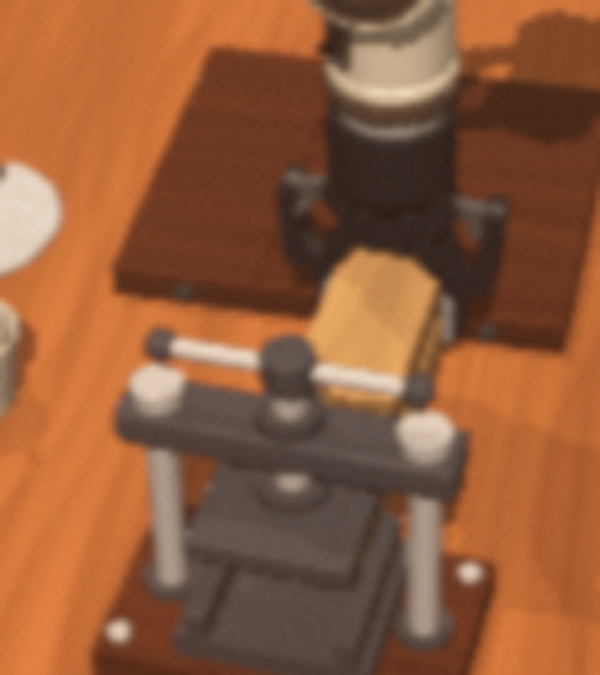

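```bash
python3 -m creep '[[0.05,-0.0007,-0.008,0,0],[0.05,-0.0007,-0.008,0,0],[0.05,-0.0007,-0.008,0.0005,0],[0.05,0,0,0,0]]' 120
python3 -m creep '[[0.05,-0.0007,-0.008,0.0005,0],[0.05,-0.0007,-0.008,0.0005,0],[0.05,-0.0007,-0.008,0.001,0],[0.05,-0.0007,-0.008,0.001,0],[0.05,0,0,0,0]]' 120
python3 - <<'E'
from h import *
crop("top","pics/t7.png",180,140,320,260,5);crop("side","pics/s7.png",250,160,370,295,5)
print(telemetry.state()["tool_pos"],telemetry.state()["force"],telemetry.state()["torque"])
E
```

```text
t: 7.8
tool_pos: [494.2, 20.0, 42.2]
eef_rot: [[-0.0, 0.996, -0.087], [-0.001, -0.087, -0.996], [-1.0, -0.0, 0.001]]
force: [0.1, -0.8, -1.0]
gripper_width: 65.9
t: 8.43
tool_pos: [491.7, -11.8, 45.5]
eef_rot: [[0.0, 0.996, -0.087], [-0.0, -0.087, -0.996], [-1.0, 0.0, 0.0]]
force: [1.1, -0.5, -3.0]
gripper_width: 65.6
[491.52082244 -11.18129344  45.31592829] [ 0.38170731 -0.33176708 -3.87924063] [-0.32019206  0.02163038  0.01380168]
```

View pics/t7.png

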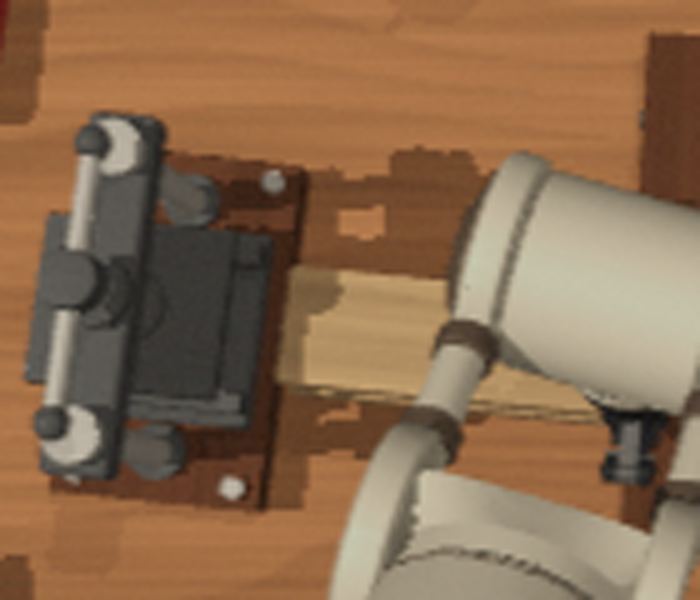

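View pics/s7.png

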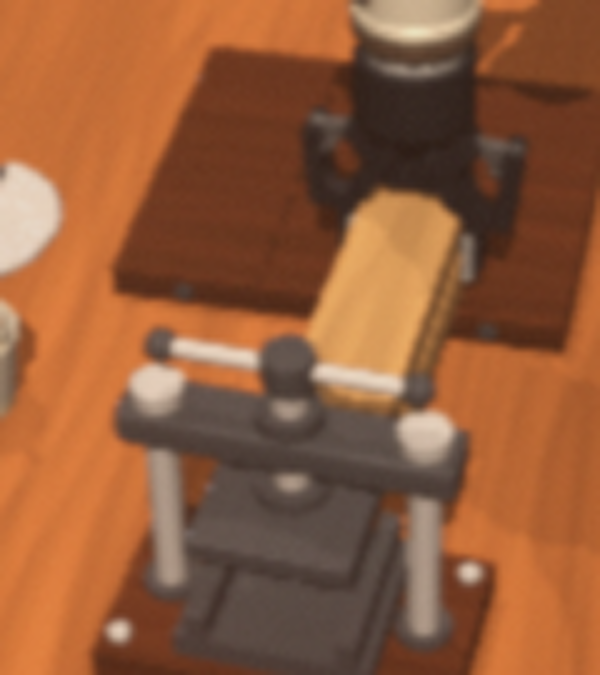

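```bash
python3 -m creep '[[0.05,-0.0005,-0.008,0.003,0],[0.05,-0.0015,-0.016,0.003,0],[0.05,-0.002,-0.024,0.003,0],[0.05,-0.002,-0.028,0,0],[0.05,-0.0025,-0.028,0,0],[0.05,-0.0025,-0.028,0,0],[0.05,-0.002,-0.026,0,0],[0.05,-0.0015,-0.02,0,0],[0.05,-0.001,-0.014,0,0],[0.05,-0.0005,-0.008,0,0]]' 120
python3 -m creep '[[0.05,-0.0005,-0.008,0,0],[0.05,-0.0005,-0.005,0,0],[0.05,0,0,0,0]]' 120
python3 - <<'E'
from h import *
crop("top","pics/t8.png",270,130,430,270,5);crop("side","pics/s8.png",250,130,390,250,5)
print(telemetry.state()["tool_pos"],telemetry.state()["force"],telemetry.state()["torque"])
E
```

```text
t: 9.78
tool_pos: [475.5, -211.8, 54.3]
eef_rot: [[0.0, 0.996, -0.087], [0.0, -0.087, -0.996], [-1.0, 0.0, -0.0]]
force: [-0.2, -0.1, -2.9]
gripper_width: 65.6
t: 10.15
tool_pos: [474.6, -224.2, 54.3]
eef_rot: [[0.0, 0.996, -0.086], [0.0, -0.086, -0.996], [-1.0, 0.0, -0.0]]
force: [-1.0, -0.4, -3.8]
gripper_width: 65.6
[ 474.51439412 -223.7550733    54.22824996] [-0.66079789 -0.68416694 -3.30702233] [-0.35356467  0.02854357 -0.03859017]
```

View pics/t8.png

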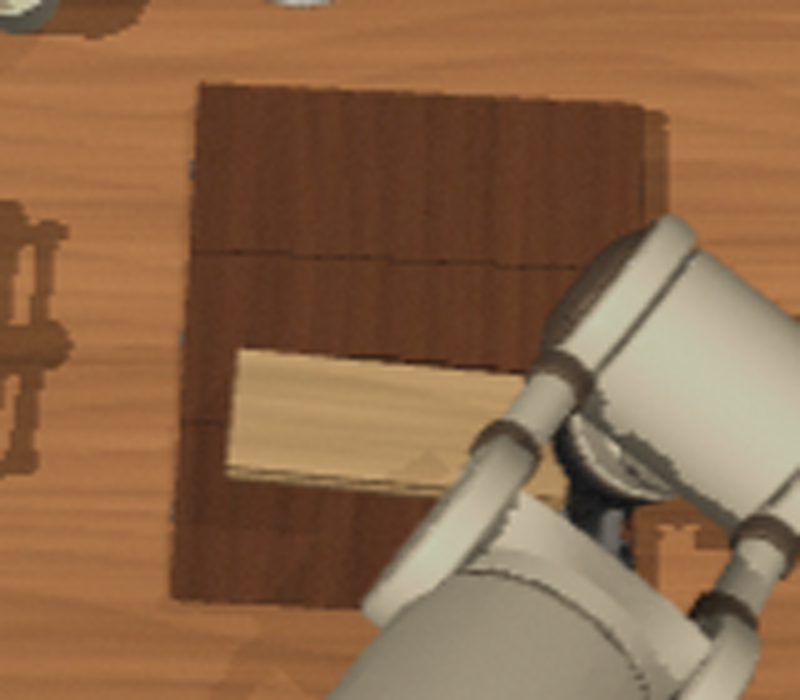

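View pics/s8.png

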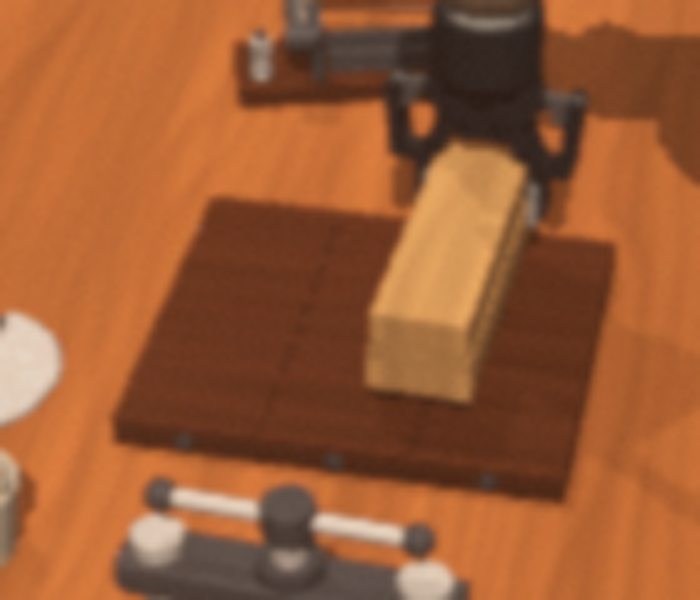

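```bash
python3 -m creep '[[0.05,0,0,-0.006,0],[0.05,0,0,-0.008,0],[0.05,0,0,-0.007,0],[0.05,0,0,-0.003,0],[0.05,0,0,0,0]]' 120
python3 -m creep '[[0.05,0,0,-0.001,0],[0.05,0,0,0,0]]' 120
python3 -m creep '[[0.05,0,0,-0.001,0],[0.05,0,0,0,0]]' 120
```

```text
t: 10.88
tool_pos: [474.4, -224.0, 29.9]
eef_rot: [[-0.001, 0.996, -0.086], [0.0, -0.086, -0.996], [-1.0, -0.001, -0.0]]
force: [0.3, 0.5, -3.7]
gripper_width: 65.5
t: 11.12
tool_pos: [474.7, -224.3, 29.5]
eef_rot: [[0.0, 0.996, -0.086], [-0.0, -0.086, -0.996], [-1.0, 0.0, 0.0]]
force: [-1.0, 0.5, -3.6]
gripper_width: 65.8
t: 11.38
tool_pos: [474.7, -224.3, 28.5]
eef_rot: [[0.0, 0.996, -0.086], [-0.0, -0.086, -0.996], [-1.0, 0.0, 0.0]]
force: [-0.3, 0.2, -2.8]
gripper_width: 65.7
```

```bash
python3 -m creep '[[0.05,0,0,-0.001,0],[0.05,0,0,0,0]]' 120
python3 -m creep '[[0.05,0,0,-0.0005,0],[0.05,0,0,0,0]]' 120
python3 - <<'E'
from h import *
s=telemetry.state();print(s["tool_pos"],s["force"],s["torque"])
E
```

```text
t: 11.62
tool_pos: [474.8, -224.4, 27.6]
eef_rot: [[0.0, 0.996, -0.086], [-0.0, -0.086, -0.996], [-1.0, 0.0, 0.0]]
force: [-0.4, -0.6, 0.0]
gripper_width: 65.3
t: 11.88
tool_pos: [474.8, -224.4, 27.6]
eef_rot: [[0.0, 0.996, -0.086], [-0.0, -0.086, -0.996], [-1.0, 0.0, 0.0]]
force: [-3.3, 0.0, 5.9]
gripper_width: 65.7
[ 474.80082903 -224.41204738   27.5998145 ] [-3.26339417  0.02541733  5.90381853] [0.04962616 0.34115361 0.06566641]
```

```bash
python3 -m creep '[[0.066,0,0,0,0],[0.068,0,0,0,0],[0.070,0,0,0,0],[0.076,0,0,0,0],[0.0854,0,0,0,0],[0.0854,0,0,0,0]]' 20
python3 - <<'E'
from h import *
s=telemetry.state();print(s["tool_pos"],s["force"],s["torque"])
crop("side","pics/s9.png",250,130,390,250,5)
E
```

```text
t: 12.62
tool_pos: [474.6, -224.1, 26.8]
eef_rot: [[0.0, 0.996, -0.086], [0.0, -0.086, -0.996], [-1.0, 0.0, -0.0]]
force: [-0.9, -0.1, -0.1]
gripper_width: 85.3
[ 474.56232921 -224.11917513   26.79445318] [-0.88848543 -0.07799494 -0.05653658] [ 0.01792191 -0.00027472 -0.02131462]
```

View pics/s9.png

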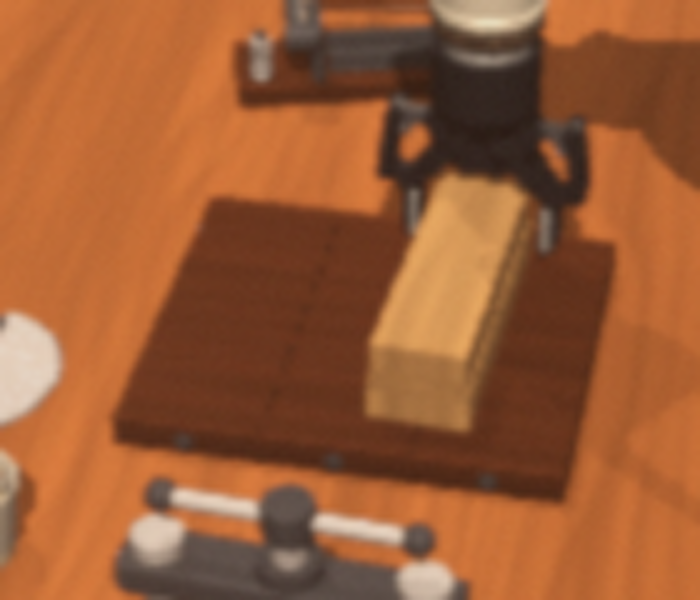

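```bash
python3 -m creep '[[0.0854,0,0,0.02,0],[0.0854,0,0,0.03,0],[0.0854,0,0,0.03,0],[0.0854,0.002,0.025,0.01,0],[0.0854,0.003,0.03,0,0],[0.0854,0.003,0.034,0,0],[0.0854,0,0,0,0]]' 20
python3 - <<'E'
from h import *
s=telemetry.state();print(s["tool_pos"],s["force"],s["torque"])
crop("side","pics/s10.png",250,130,390,250,5);crop("top","pics/t10.png",270,130,430,270,5)
E
```

```text
t: 13.55
tool_pos: [482.3, -133.3, 116.6]
eef_rot: [[-0.0, 0.997, -0.084], [0.001, -0.084, -0.997], [-1.0, -0.001, -0.001]]
force: [0.5, -0.4, -0.4]
gripper_width: 85.5
[ 482.34478105 -133.2842127   116.61129775] [ 0.51687418 -0.3676642  -0.35742485] [-0.02563559  0.01657217  0.0530941 ]
```

View pics/s10.png

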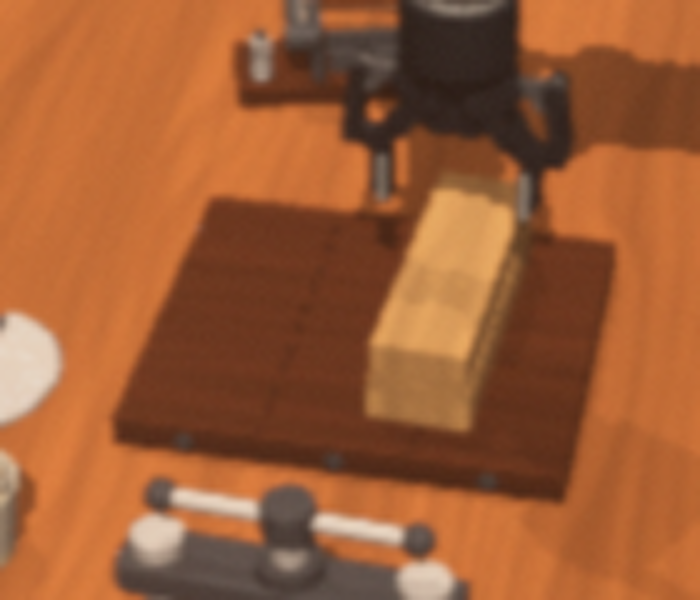

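View pics/t10.png

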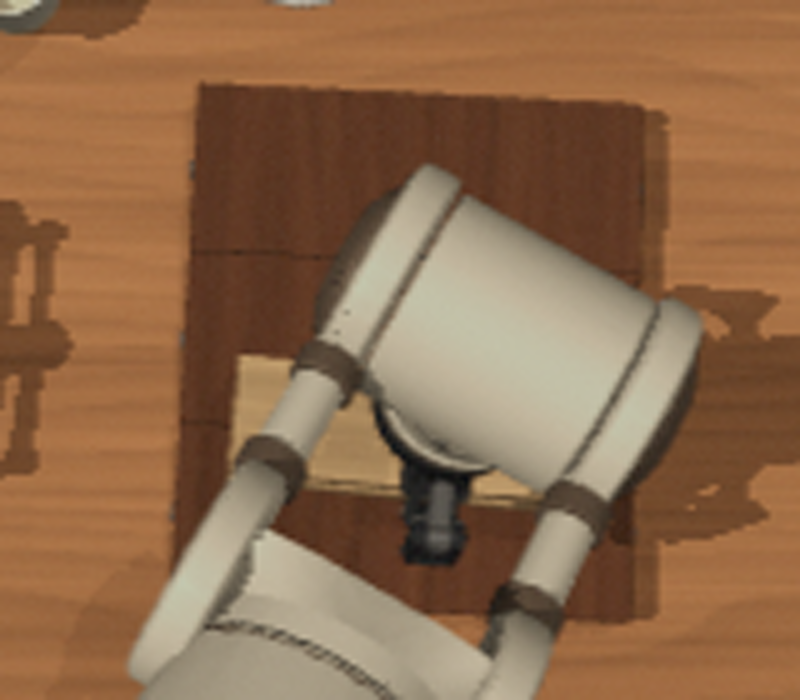

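```bash
python3 -m creep '[[0.0854,0,-0.001,-0.02,0],[0.0854,0,0,-0.02,0],[0.0854,0,0,-0.012,0],[0.0854,0,0,-0.006,0],[0.0854,0,0,0,0],[0.075,0,0,0,0],[0.066,0,0,0,0]]' 20
python3 -m creep '[[0.064,0,0,0,0],[0.062,0,0,0,0],[0.060,0,0,0,0],[0.060,0,0,0,0]]' 20
```

```text
t: 14.52
tool_pos: [483.0, -136.4, 59.4]
eef_rot: [[0.001, 0.996, -0.086], [-0.001, -0.086, -0.996], [-1.0, 0.001, 0.001]]
force: [-0.4, 0.3, 0.1]
gripper_width: 65.8
t: 15.02
tool_pos: [482.7, -136.2, 59.1]
eef_rot: [[0.0, 0.996, -0.086], [-0.0, -0.086, -0.996], [-1.0, 0.0, 0.0]]
force: [-1.5, 0.2, 4.7]
gripper_width: 61.8
```

```bash
python3 -m creep '[[0.055,0,0,0,0],[0.050,0,0,0,0],[0.05,0,0,0.002,0],[0.05,0,0,0.003,0],[0.05,0,0,0,0]]' 60
python3 - <<'E'
from h import *
s=telemetry.state();print(s["tool_pos"],s["force"],s["torque"])
E
python3 -m creep '[[0.05,0,0,0.003,0],[0.05,0,0,0.004,0],[0.05,0,0,0.005,0],[0.05,0,0,0.006,0],[0.05,0,0,0.008,0],[0.05,0,0,0.005,0],[0.05,0,0,0,0]]' 60
python3 - <<'E'
from h import *
s=telemetry.state();print(s["tool_pos"],s["force"],s["torque"])
crop("side","pics/s11.png",250,130,390,250,5);crop("top","pics/t11.png",270,130,430,270,5)
E
```

```text
t: 15.65
tool_pos: [482.4, -136.1, 63.7]
eef_rot: [[-0.0, 0.996, -0.086], [0.0, -0.086, -0.996], [-1.0, -0.0, -0.0]]
force: [-0.1, -0.3, -0.8]
gripper_width: 60.6
[ 482.43094585 -136.07743738   63.70177695] [-0.06183278 -0.25423492 -0.78437663] [-0.00952216  0.04066879 -0.00808689]
t: 16.52
tool_pos: [482.9, -136.4, 95.4]
eef_rot: [[0.001, 0.996, -0.086], [-0.001, -0.086, -0.996], [-1.0, 0.001, 0.001]]
force: [-0.4, 0.4, -0.7]
gripper_width: 60.9
[ 482.9176452  -136.38195905   95.41947484] [-0.37090917  0.40695717 -0.72829066] [-0.00640658 -0.03185261  0.02333666]
```

View pics/s11.png

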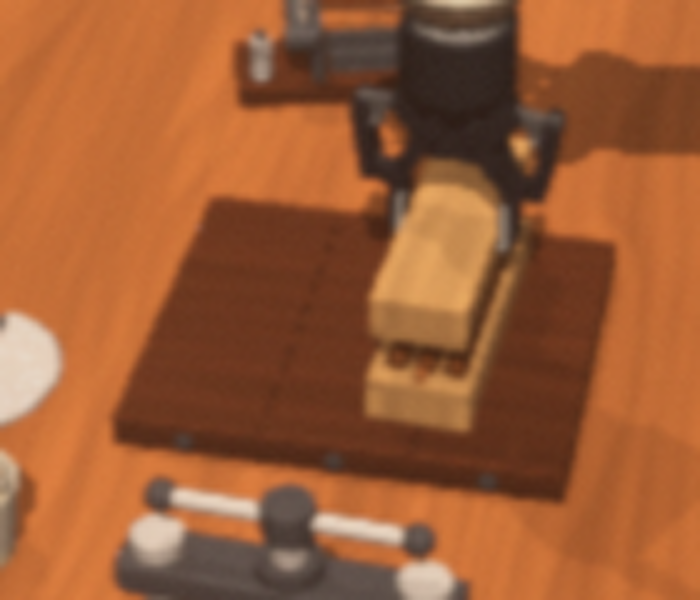

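View pics/t11.png

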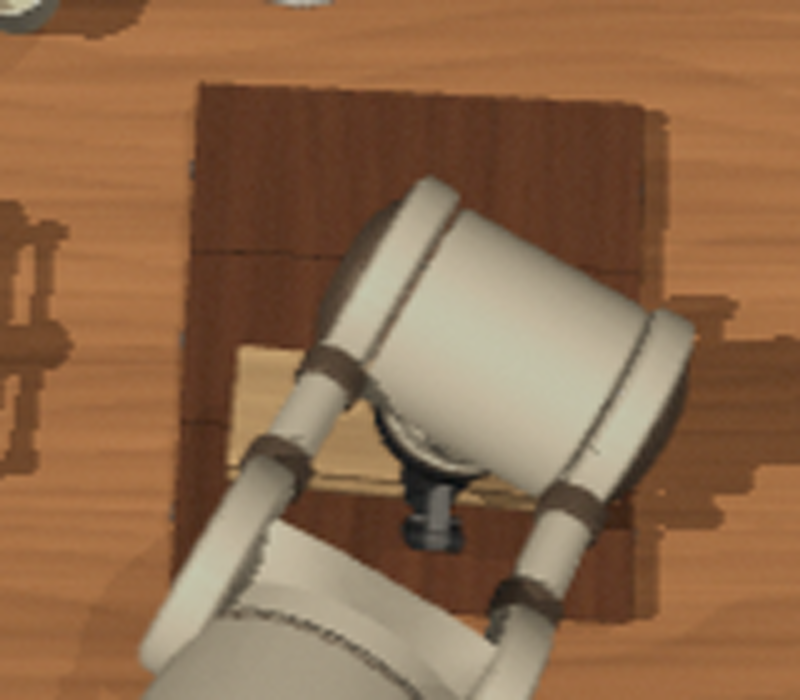

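```bash
python3 -m creep '[[0.05,0.008,0,0.003,0],[0.05,0.016,-0.001,0,0],[0.05,0.02,-0.001,0,0],[0.05,0.02,-0.001,0,0],[0.05,0.02,-0.001,0,0],[0.05,0.016,0,0,0],[0.05,0.008,0,0,0],[0.05,0,0,0,0]]' 60
python3 -m creep '[[0.05,0,0,-0.01,0],[0.05,0,0,-0.02,0],[0.05,0,0,-0.02,0],[0.05,0,0,-0.01,0],[0.05,0,0,-0.004,0],[0.05,0,0,0,0]]' 60
python3 - <<'E'
from h import *
s=telemetry.state();print(s["tool_pos"],s["force"],s["torque"])
crop("side","pics/s12.png",250,130,390,250,5)
E
```

```text
t: 17.62
tool_pos: [590.8, -140.1, 97.6]
eef_rot: [[-0.0, 0.996, -0.086], [0.0, -0.086, -0.996], [-1.0, -0.0, -0.0]]
force: [-0.7, 0.2, -2.0]
gripper_width: 60.5
t: 18.38
tool_pos: [590.7, -140.2, 33.8]
eef_rot: [[0.0, 0.996, -0.086], [-0.0, -0.086, -0.996], [-1.0, 0.0, 0.0]]
force: [0.2, 0.0, -1.3]
gripper_width: 60.8
[ 590.67807859 -140.1989081    33.79868843] [ 0.19654443  0.03600297 -1.28424345] [-0.01962023  0.02065893 -0.03433461]
```

View pics/s12.png

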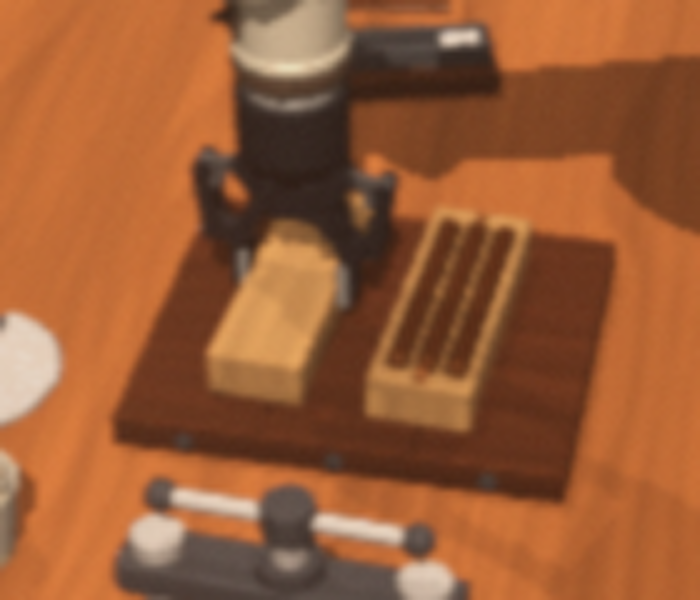

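```bash
python3 -m creep '[[0.05,0,0,-0.002,0],[0.05,0,0,-0.0015,0],[0.05,0,0,0,0]]' 60
python3 -m creep '[[0.05,0,0,-0.001,0],[0.05,0,0,0,0]]' 60
```

```text
t: 18.8
tool_pos: [590.5, -140.1, 30.3]
eef_rot: [[-0.0, 0.996, -0.086], [0.0, -0.086, -0.996], [-1.0, -0.0, -0.0]]
force: [-0.4, -0.3, -1.1]
gripper_width: 60.7
t: 19.05
tool_pos: [590.7, -140.2, 29.5]
eef_rot: [[0.0, 0.996, -0.086], [-0.0, -0.086, -0.996], [-1.0, 0.0, 0.0]]
force: [-0.0, -0.1, -0.8]
gripper_width: 60.8
```

```bash
python3 -m creep '[[0.05,0,0,-0.0005,0],[0.05,0,0,0,0]]' 60
python3 -m creep '[[0.05,0,0,-0.0005,0],[0.05,0,0,0,0]]' 60
```

```text
t: 19.3
tool_pos: [590.7, -140.2, 29.5]
eef_rot: [[0.0, 0.996, -0.086], [-0.0, -0.086, -0.996], [-1.0, 0.0, 0.0]]
force: [-3.3, -0.4, 5.0]
gripper_width: 61.0
t: 19.55
tool_pos: [590.7, -140.2, 29.4]
eef_rot: [[0.0, 0.996, -0.086], [-0.0, -0.086, -0.996], [-1.0, 0.0, 0.0]]
force: [-4.6, 1.6, 8.8]
gripper_width: 60.9
```

```bash
python3 -m creep '[[0.061,0,0,0,0],[0.063,0,0,0,0],[0.066,0,0,0,0],[0.072,0,0,0,0],[0.078,0,0,0,0],[0.078,0,0,0,0]]' 20
python3 -m creep '[[0.078,0,0,0.01,0],[0.078,0,0,0.02,0],[0.078,0,0,0.03,0],[0.078,0,0,0.04,0],[0.078,0,0,0.04,0],[0.078,0,-0.03,0.04,0],[0.078,-0.02,-0.05,0,0],[0.078,-0.02,-0.05,0,0],[0.078,-0.02,-0.05,0,0],[0.078,-0.02,-0.05,0,0]]' 20
python3 -m creep '[[0.078,-0.03,-0.05,0,0],[0.078,-0.03,-0.05,0,0],[0.078,-0.03,-0.04,0,0],[0.078,0,0,0,0]]' 20
python3 - <<'E'
from h import *
t=viewer.camera("top");s=viewer.camera("side")
cv2.imwrite("pics/tf.png",t);cv2.imwrite("pics/sf.png",s)
crop("top","pics/tf1.png",270,130,430,270,5,t);crop("side","pics/sf1.png",250,150,390,250,5,s)
E
```

```text
t: 20.3
tool_pos: [590.5, -140.1, 28.2]
eef_rot: [[-0.0, 0.996, -0.086], [-0.0, -0.086, -0.996], [-1.0, -0.0, 0.0]]
force: [-0.3, -0.2, -0.0]
gripper_width: 78.2
t: 21.55
tool_pos: [510.0, -371.9, 210.5]
eef_rot: [[0.002, 0.996, -0.086], [-0.002, -0.086, -0.996], [-1.0, 0.002, 0.002]]
force: [0.2, 0.6, -0.3]
gripper_width: 77.8
t: 22.05
tool_pos: [418.1, -513.3, 210.1]
eef_rot: [[0.001, 0.996, -0.091], [-0.002, -0.091, -0.996], [-1.0, 0.001, 0.002]]
force: [0.5, 0.8, 0.4]
gripper_width: 78.1
```

View pics/tf.png

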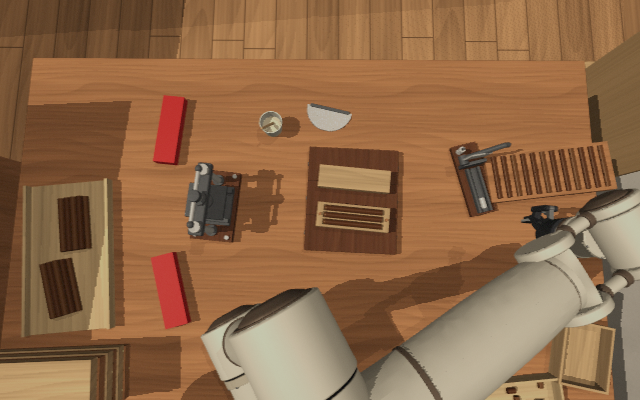

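View pics/tf1.png

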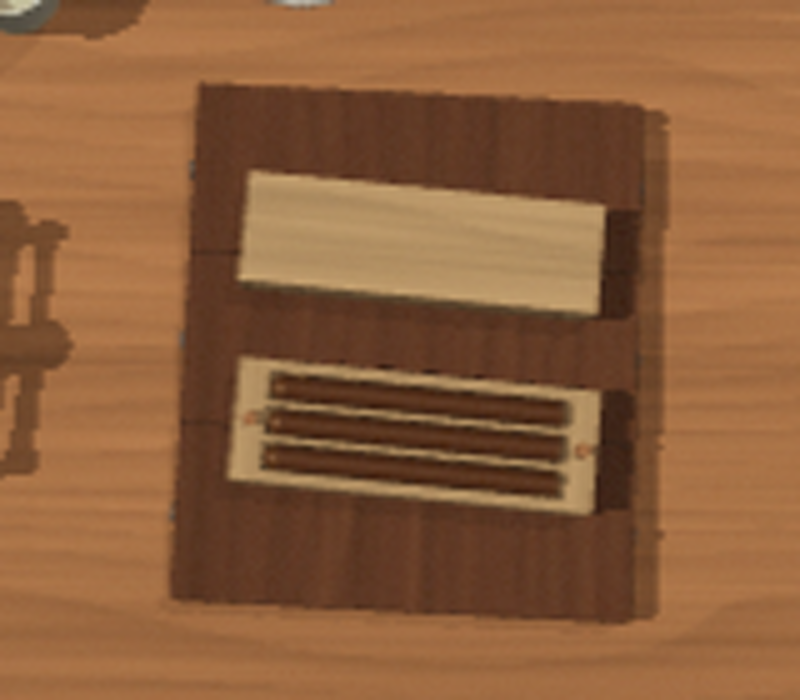

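View pics/sf1.png

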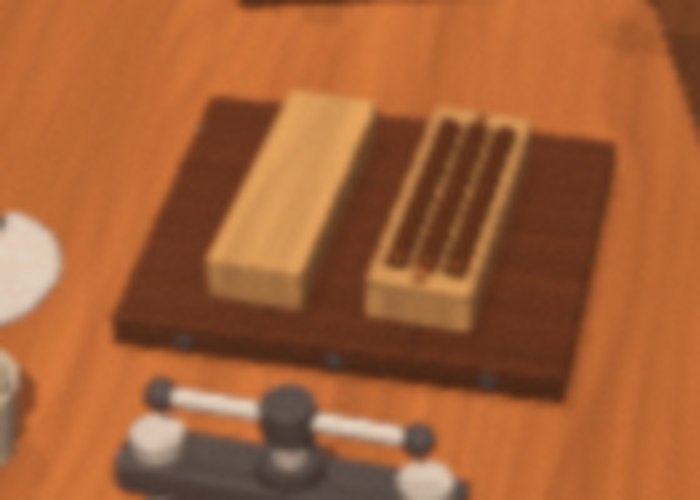

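Run:
```python
from h import *
a=cv2.imread("pics/top0.png").astype(int);b=cv2.imread("pics/tf.png").astype(int)
for n,(u0,v0,u1,v1) in dict(cutter=(448,138,515,218),tub=(255,108,286,138),knife=(303,98,355,135)).items(): print(n,abs(a-b)[v0:v1,u0:u1].mean())
from workcell import env
print(env.job_done())
```

```text
cutter 1.8118781094527363
tub 1.86415770609319
knife 2.2335412335412337
the job is handed in; nothing more can be done
None
```

I drew the closed mould level out of the press by its jutting end and set it flat, still closed, on the rolling board, then let go. I then gripped the upper half alone, lifted it about 36 mm straight off its dowels, and laid it grooves down on the board beside the lower half. I handed the job in at about 22 s, within the 61 s limit.

- **Placement:** The last pictures from both cameras show both halves flat on the board and about 40 mm apart. All three cigars lie in the lower half's grooves, and the gripper is well clear of everything.
- **Things to be left alone:** The cutter, paste tub and knife look unchanged from the first picture, apart from small noise in the image comparison.
- **Forces:** The wrist forces I read stayed under 10 N, against the limit of 120 N.
- **Disagreement:** The two cameras differed by about 3 mm on where the press and mould stood. The grip widths read 67.8 mm on the lower half and 61.8 mm on the upper, matching the given 68 and 62 mm. No check failed.

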